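# Reset the tension of a peristaltic pump's leaf spring

### The job

The steel leaf spring of the bench pump has gone slack: pressed down at the rib in the middle of its length with 10 N (within 1 N) it should give 3 mm, within about half a millimetre, and now it gives too much. Turn the tension knob clockwise until it is right, prove it with a steady 10 N press of the fingertips there, then let the leaf spring back and stand clear. Never press the leaf with more than 16 N or bend its middle by more than 12 mm, and leave the bottle, the beaker and the screwdriver where they are.

Things in the scene. Friction and masses are not known exactly. Their poses are not given: they have to be found in the camera images.
- pump: cream bench pump, fixed, 180 mm (x) by 320 mm (y), grey deck 70 mm high; origin under its centre, on the bench. The pump head lies on the deck at x = +22 mm, along y: root block with the knob at the -y end, the leaf, and at the +y end the roller head (y 49 to 107 mm, 165 mm high) with a grey gearmotor behind it towards +x (152 mm high)
- leaf: spring steel strip, 24 mm wide, 170 mm long, clamped at its root, running level along the pump's +y; origin at the root, on its top face, 105 mm up. A stop holds it level at rest at any setting, so slackness is not seen. Pressed at the middle it hardly moves until the force passes its preload, then gives 1 mm per 1 N and springs back. At first it gives 5 to 10 mm at 10 N
- leaf_mid (a point): the place to press: middle of the leaf's free length, 85 mm from its root, on the centre line, on top of a rounded cross rib (6 mm wide, 3 mm high) that marks it; at rest 108 mm above the bench, going down with the leaf. The roller head begins 44 mm farther along +y, the knob's axis is 123 mm along -y. Axes as the pump's
- knob_top (a point): centre of the top of the tension knob, 143 mm up (does not turn with it): round, black, knurled, 35 mm across, 26 mm high, vertical axis, on a block 108 mm high. Clockwise from above tightens: each 0.1 rad takes 0.46 mm off the give at 10 N; counter-clockwise adds it. Stiff (0.1 N m), stays where left, 2.7 rad between end stops; it needs 0.3 to 1.5 rad. Axes as the pump's
- roller: white plastic roller, 18 mm in diameter, 40 mm long, the lowest of the roller head: captive under the rotor, lying along the pump's x on the shoe at the leaf's free end, which presses it up with a force that grows with the tension; origin at the middle of its underside, 109 mm up. Not to be handled
- reagent_bottle: amber bottle with a blue cap, 60 mm in diameter, 115 mm high, 0.3 kg, upright; origin at the centre of its underside; bystander beside the pump
- beaker: empty glass beaker, 68 mm in diameter, 80 mm high; origin at the centre of its underside; bystander behind the pump
- screwdriver: screwdriver with a black handle lying on the bench in front of the pump, 190 mm long, 26 mm thick; origin under its middle, on the bench, handle to its -x; bystander

How it is judged:
By the outcome, as a careful person would: the job done as asked, in the order asked, and still so for the second after the job is handed in, with the robot touching nothing.
It also fails if it takes over 70 s, if anything falls off the work surface, if the arm or the gripper's body presses on something with over 40 N, if the wrist force passes 120 N, or if a joint passes its speed limit or range.

### The arm

A 7-joint arm with a two-finger parallel gripper is mounted at the origin on the work surface. World frame = base frame: x ahead of the robot, y to its left, z up, the work surface at z = 0. Lengths are in m, angles in rad, forces in N, time in s.
With the tool pointing down it reaches from about 0.4 to 0.9 m from the base axis. Payload 5.6 kg.
Tool frame: the origin (TCP) lies at the very end of the fingers, on their centre line; the grasp point (between the pads) lies 19 mm behind it (arm.pinch_z is the distance from the TCP to the grasp point, in m); z points along the fingers, y is the line along which they close (so a half turn about z gives the same grasp; the last joint's range is limited). The gripper opens to 92 mm and grips with 3 to 60 N. Pads are 20 mm wide; open, the fingers measure 128 mm over their backs; the gripper's body (75 mm by 189 mm) begins 69 mm behind the grasp point.
Start: joints at [-1.173, 0.468, -0.012, 1.603, 0.006, 1.071, -0.056], TCP at [0.277, 0.588, 0.215] pointing down, gripper open.
Joint ranges: [-2.53, 2.53], [-0.31, 2.02], [-1.57, 1.55], [0.28, 2.44], [-1.29, 4.43], [0.15, 1.84], [-2.92, 2.92]. Speed limits (rad/s): [2.57, 2.57, 3.14, 3.14, 3.14, 3.14, 3.14].

### API

Orientations are given as a unit quaternion [x, y, z, w].
In Python, from workcell import arm gives the robot as it stands.
- The arm moves only by the tool step_arm, never from a script. Its argument "steps" is text: rows parted by semicolons, each of 6 numbers parted by spaces: the shift along the tool's x, y, z in cm, then the turn, a rotation vector about the tool's x, y, z in rad. In form: dx dy dz rx ry rz; .... A call has 1 to 5 rows; each row shifts and turns the commanded pose from where the row before left it, along the tool's axes as they then stand; what a row does not reach is not made up. A row lasts 1/10 s, in which the tool goes at most 50 mm and 8.59 degrees, less where a joint would pass 70% of its speed; a pose out of reach is approached as far as the arm can. A call is refused whole if a number of a shift passes 5 or a number of a turn 0.15, either way. A call with a gripper value outside its range is refused whole. "fingers" is the finger opening in cm, from 0 to 9.19, set as the call begins (left out, the last holds). The fingers move at their own pace and stop on an object; "force" is the grip in N (left out, the last holds). Time passes only in rows, so rows that do not move let the fingers close. It gives the time, the measured TCP pose, the force, the opening and the grip force at its end, in the units of the state.
- arm.get_state(): the state, without advancing time (a new reading comes with each control period).
- arm.read_camera(name): name is "scene" or "top" or "wrist"; returns (picture, depth): 400x640x3 uint8, red, green, blue; 400x640 float32, m along the optical axis (not along the pixel's ray), 0 where there is no reading.
- arm.camera_model(name): a dict with "K" (3x3 intrinsics, pixels), "cam_to_world" (4x4, takes a point from camera to world coordinates). Camera axes: x right, y down, z forward; pixel columns grow to the right and rows downward; lengths in m; the calibration is good to about 2 mm. A picture is of the moment at which its call begins: read the wrist's pose just before it. camera_model takes no time and is no camera call; for the wrist camera it gives the pose at the moment of the call.
- arm.finish_job(): hands the job in; it is judged then, once.
The state is a dict: "time": time; "qpos": joint angles; "joint_velocities": joint speeds; "joint_efforts": joint torques, N m; "tool_pos": TCP position; "tcp_rot": TCP orientation; "wrist_force": force on the tool from outside, world axes, zero at the start; "ft_torque": the same for the moment, N m; "width": finger opening in m; "grip_force": force on a finger pad.
Only numpy, scipy, OpenCV 4.12 (cv2) and the standard library are available. Lean on these libraries where they do the work, as an engineer would, in place of code of your own. Each camera call takes 0.05 s, during which the arm holds its last target. There are 200 camera calls.

## Working session

There is one attempt and no reset: what is moved stays moved. The work goes in short steps, Python scripts to look and compute and a tool call to move; the robot and the scene stay as the last step left them, time stands still between calls to the robot, and variables do not carry over. Pictures are saved under pics/ and viewed, at most 10 in all, crops included, and the job is handed in when it is done.

Besides the shell and the picture viewer there is one more tool, called as name(argument=value, ...) on one line, values as JSON. step_arm: Moves the arm, as the interface text tells. Its arguments: {"type":"object","properties":{"steps":{"type":"string"},"fingers":{"type":"number"},"force":{"type":"number"}},"required":["steps"]}

```bash
mkdir -p pics
cat > h.py <<'E'
import numpy as np,cv2
from workcell import arm
from scipy.spatial.transform import Rotation as R
def cam(n):
    m=arm.camera_model(n); p,d=arm.read_camera(n); return p,d,np.array(m["K"]),np.array(m["cam_to_world"])
def cloud(d,K,T):
    v,u=np.indices(d.shape); x=(u-K[0,2])/K[0,0]*d; y=(v-K[1,2])/K[1,1]*d
    return np.stack([x,y,d],-1)@T[:3,:3].T+T[:3,3]
E
python3 - <<'E'
from h import *
np.set_printoptions(precision=3,suppress=True)
for n in ("top","scene"):
    p,d,K,T=cam(n); cv2.imwrite(f"pics/{n}0.png",p[...,::-1]); np.savez(f"{n}0.npz",p=p,d=d,K=K,T=T); print(n,K[0,0],T)
print(arm.get_state())
E
```

```text
top 388.90255745054964 [[ 0.001 -0.987  0.163  0.439]
 [-1.    -0.002 -0.004  0.088]
 [ 0.004 -0.162 -0.987  1.016]
 [ 0.     0.     0.     1.   ]]
scene 413.5164943824684 [[ 0.81   0.333 -0.482  0.994]
 [ 0.586 -0.443  0.678 -0.478]
 [ 0.012 -0.832 -0.554  0.562]
 [ 0.     0.     0.     1.   ]]
{'time': 0.1, 'qpos': array([-1.173,  0.468, -0.012,  1.604,  0.006,  1.071, -0.056]), 'joint_velocities': array([ 0.   , -0.002, -0.   , -0.003, -0.   ,  0.   , -0.002]), 'joint_efforts': array([  0.   , -52.165,  -0.013, -24.437,  -0.057,   0.014,   0.   ]), 'tool_pos': array([0.277, 0.587, 0.214]), 'tcp_rot': array([ 0.219,  0.976, -0.001, -0.   ]), 'wrist_force': array([-0.138,  0.073,  0.399]), 'ft_torque': array([ 0.003, -0.015, -0.014]), 'grip_force': 0.0, 'width': 0.09197504578739768}
```

View pics/top0.png

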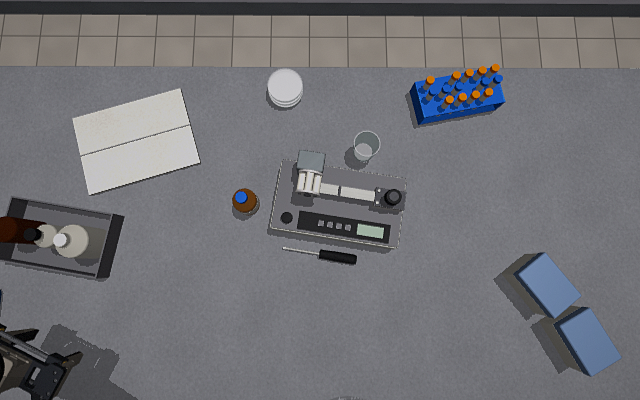

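View pics/scene0.png

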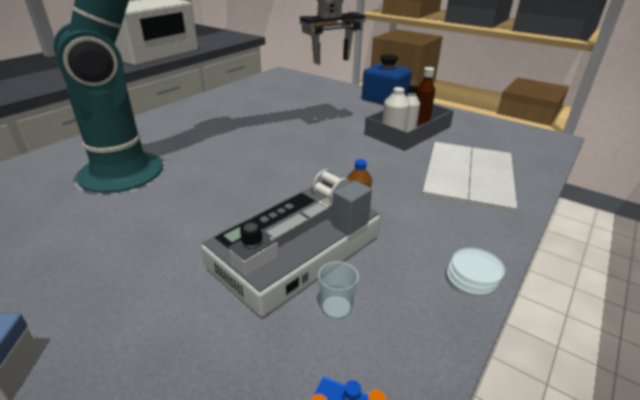

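The top view shows the knob at about (393,198), the leaf running left from it to (320,188) with its rib near (338,190), and the roller head and motor at (308,175). The bottle is at (245,200), the beaker at (367,146) and the screwdriver at (325,256). Next I measure these from the depth image.

Run:
```python
from h import *
np.set_printoptions(precision=4,suppress=True)
z=np.load("top0.npz");p,d,K,T=[z[k] for k in "pdKT"]
C=cloud(d,K,T); v,u=np.indices(d.shape)
box=(u>260)&(u<415)&(v>145)&(v<255)
def s(name,m):
    q=C[m&(d>0)]; print(name,len(q),np.median(q,0),q.min(0),q.max(0))
    return q
k=s("knobtop",box&(abs(C[...,2]-.143)<.005)&(u>378)&(v>180))
m=(box&(abs(C[...,2]-.143)<.005)&(u>378)&(v>180)).astype(np.uint8)
c,r=cv2.minEnclosingCircle(np.argwhere(m)[:,::-1].astype(np.float32));print(c,r)
def ray(px,h):
    dr=T[:3,:3]@np.array([(px[0]-K[0,2])/K[0,0],(px[1]-K[1,2])/K[1,1],1]); return T[:3,3]+dr*(h-T[2,3])/dr[2]
kn=ray(c,.143);print("knob",kn)
l=s("leaf",box&(abs(C[...,2]-.106)<.005)&(u>318)&(u<374)&(v>178)&(v<205))
a=cv2.fitLine(l[:,:2].astype(np.float32),cv2.DIST_HUBER,0,.01,.01).ravel();print("leaf line",a)
dk=s("deck",box&(abs(C[...,2]-.07)<.006))
rc=cv2.minAreaRect((dk[:,:2]*1000).astype(np.float32));print("deck",rc)
s("head",box&(C[...,2]>.155))
s("motor",box&(abs(C[...,2]-.152)<.006)&(v<180)&(u<330))
s("bottle",(u>230)&(u<260)&(v>185)&(v<215)&(C[...,2]>.1))
img=cv2.resize(p[140:265,225:415],None,fx=4,fy=4,interpolation=cv2.INTER_CUBIC);cv2.imwrite("pics/crop.png",img[...,::-1])
```

```text
knobtop 192 [ 0.5863 -0.0974  0.1429] [ 0.5686 -0.1158  0.138 ] [ 0.6033 -0.0802  0.1469]
(393.25, 196.375) 7.87113094329834
knob [ 0.5856 -0.0974  0.143 ]
leaf 544 [0.6024 0.0045 0.1054] [ 0.5741 -0.0577  0.1012] [0.6242 0.0686 0.1109]
leaf line [0.1604 0.9871 0.6027 0.005 ]
deck 6748 [0.5634 0.0188 0.0703] [ 0.474  -0.1444  0.064 ] [0.7255 0.1904 0.0759]
deck ((616.5267944335938, 16.890655517578125), (315.8648986816406, 244.73387145996094), 81.05663299560547)
head 255 [0.6177 0.0944 0.1614] [0.5884 0.0673 0.155 ] [0.6836 0.1197 0.167 ]
motor 548 [0.6656 0.0923 0.1519] [0.6249 0.0578 0.146 ] [0.693  0.1243 0.1579]
bottle 121 [0.588  0.2541 0.1151] [0.5749 0.2416 0.102 ] [0.6003 0.2685 0.1186]
```

View pics/crop.png

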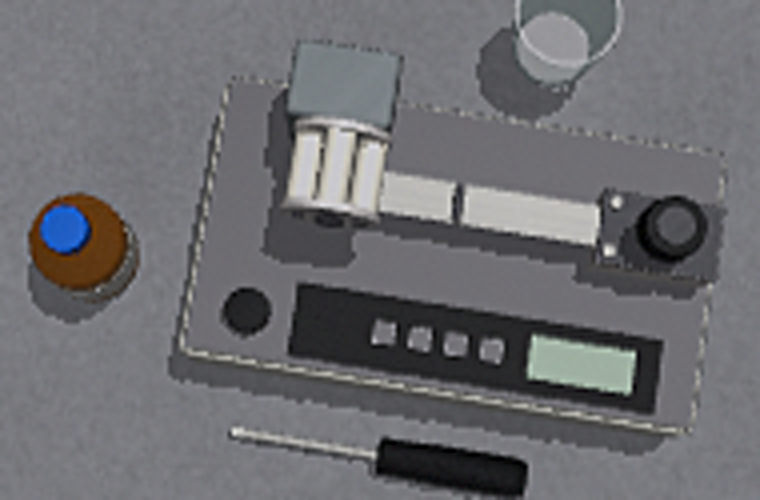

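Everything is consistent: pump yaw is about -0.16, the knob is at (0.586,-0.097), and the rib should be near (0.605,0.024). The rib shows in the crop at (457,203), which is full-image pixel (339,191). I'm moving there with the fingers closed.

```bash
cat >> h.py <<'E'
def go(x,y,z,ang):
    """remaining shift in present tool axes (cm), turn about tool z (rad) to bring tool y to world angle ang"""
    s=arm.get_state(); M=R.from_quat(s["tcp_rot"]).as_matrix()
    a=np.arctan2(M[1,1],M[0,1]); t=-(ang-a)
    t=(t+np.pi/2)%np.pi-np.pi/2
    tilt=M[:,2]
    print("shift cm",np.round(M.T@(np.array([x,y,z])-s["tool_pos"])*100,2),"turn",round(t,3),"q7",round(s["qpos"][6],3),"tilt",np.round(tilt,4),"F",np.round(s["wrist_force"],2),"pos",np.round(s["tool_pos"],4),"w",round(s["width"],4),"t",round(s["time"],2))
E
python3 - <<'E'
from h import *
z=np.load("top0.npz");K,T=z["K"],z["T"]
dr=T[:3,:3]@np.array([(339.25-K[0,2])/K[0,0],(190.75-K[1,2])/K[1,1],1]); print(T[:3,3]+dr*(.108-T[2,3])/dr[2])
go(.6054,.024,.215,-.16)
E
```

```text
[0.60474926 0.02296662 0.108     ]
shift cm [-53.72 -36.95  -0.06] turn 1.29 q7 -0.056 tilt [-5.0e-04 -1.5e-03 -1.0e+00] F [-0.14  0.07  0.4 ] pos [0.2772 0.5874 0.2137] w 0.092 t 0.1
```

step_arm(steps="-3.8 -2.6 0 0 0 0;-3.8 -2.6 0 0 0 0;-3.8 -2.6 0 0 0 0;-3.8 -2.6 0 0 0 0;-3.8 -2.6 0 0 0 0", fingers=0, force=20)

```text
time: 0.6
tool_pos: [0.3942, 0.3873, 0.2143]
tcp_rot: [0.219, 0.976, -0.0, -0.0]
wrist_force: [0.9, -0.1, 0.2]
width: 0.054
grip_force: 0.0
```

step_arm(steps="-3.8 -2.6 0 0 0 0;-3.8 -2.6 0 0 0 0;-3.8 -2.6 0 0 0 0;-3.8 -2.6 0 0 0 0;-3.8 -2.6 0 0 0 0")

```text
time: 1.1
tool_pos: [0.5105, 0.1888, 0.2145]
tcp_rot: [0.219, 0.976, -0.0, -0.0]
wrist_force: [0.2, 0.6, -0.0]
width: 0.014
grip_force: 0.0
```

step_arm(steps="-3.8 -2.6 0 0 0 0;-3.8 -2.6 0 0 0 0;0 0 0 0 0 0.14;0 0 0 0 0 0.14;0 0 0 0 0 0.14")

```text
time: 1.6
tool_pos: [0.5565, 0.1104, 0.2141]
tcp_rot: [0.42, 0.907, -0.0, -0.0]
wrist_force: [-0.3, 0.3, -0.4]
width: 0.0005
grip_force: 0.0
```

step_arm(steps="0 0 0 0 0 0.14;0 0 0 0 0 0.14;0 0 0 0 0 0.14;0 0 0 0 0 0.14;0 0 0 0 0 0.14")

```text
time: 2.1
tool_pos: [0.5563, 0.1111, 0.2142]
tcp_rot: [0.706, 0.709, -0.0, -0.0]
wrist_force: [0.4, -0.3, 0.2]
width: 0.0007
grip_force: 0.0
```

Run:
```python
from h import *
go(.6054,.024,.16,-.16)
p,d,K,T=cam("wrist");cv2.imwrite("pics/w1.png",p[...,::-1]);np.savez("w1.npz",p=p,d=d,K=K,T=T)
```

```text
shift cm [-8.73  4.88  5.42] turn 0.164 q7 -0.105 tilt [-7.e-04 -2.e-04 -1.e+00] F [ 0.39 -0.28  0.18] pos [0.5563 0.1111 0.2142] w 0.0007 t 2.1
```

View pics/w1.png

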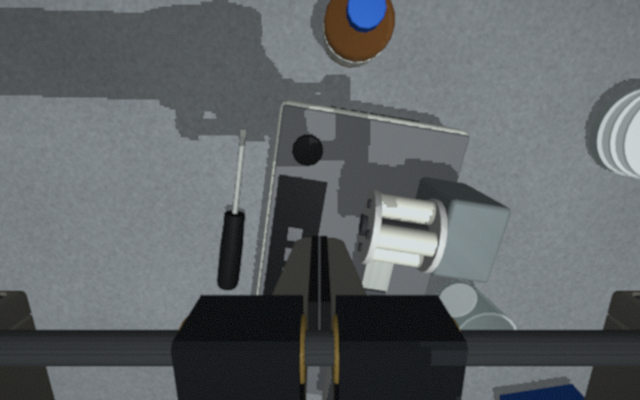

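The wrist view shows the roller head at (410,230), the bottle at (360,25) and the screwdriver at (235,220), all well clear. The leaf is hidden behind the fingers. I continue to a point over the rib.

step_arm(steps="-4.4 2.4 0 0 0 0;-4.3 2.5 0 0 0 0;0 0 0 0 0 0.1;0 0 0 0 0 0.064;0 0 0 0 0 0")

```text
time: 2.65
tool_pos: [0.6062, 0.0242, 0.2141]
tcp_rot: [0.759, 0.651, -0.0, -0.0]
wrist_force: [-0.5, 0.0, -1.0]
width: 0.0003
grip_force: 0.0
```

step_arm(steps="0 0 3 0 0 0;0 0 3 0 0 0;0 0 2 0 0 0;0 0 1 0 0 0;0 0 0 0 0 0")

```text
time: 3.15
tool_pos: [0.6055, 0.025, 0.1233]
tcp_rot: [0.759, 0.651, -0.001, -0.001]
wrist_force: [0.6, -0.3, -0.6]
width: 0.0003
grip_force: 0.0
```

Run:
```python
from h import *
go(.6054,.024,.108,-.16)
p,d,K,T=cam("top");cv2.imwrite("pics/t1.png",cv2.resize(p[140:265,225:415],None,fx=4,fy=4)[...,::-1])
p,d,K,T=cam("wrist");np.savez("w2.npz",p=p,d=d,K=K,T=T);cv2.imwrite("pics/w2.png",p[...,::-1])
```

```text
shift cm [-0.1   0.01  1.53] turn 0.008 q7 -0.009 tilt [-2.6e-03 -3.0e-04 -1.0e+00] F [ 0.56 -0.26 -0.56] pos [0.6055 0.025  0.1233] w 0.0003 t 3.15
```

View pics/w2.png

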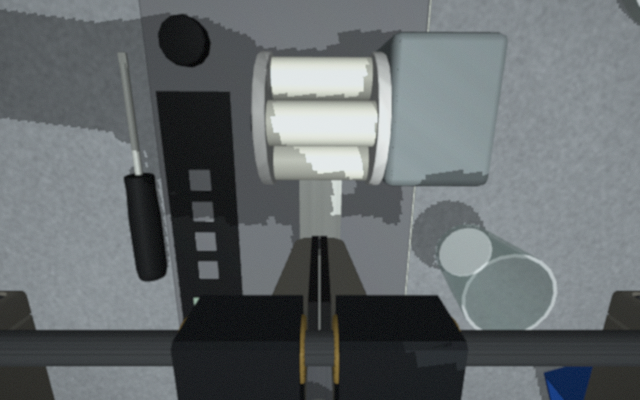

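The fingertips line up with the leaf's centre line at column 320, and the roller head is ahead of them at row 180. I now start a gentle press.

step_arm(steps="-0.1 0 0.6 0 0 0;0 0 0.5 0 0 0;0 0 0.2 0 0 0;0 0 0 0 0 0;0 0 0 0 0 0")

```text
time: 3.75
tool_pos: [0.6064, 0.0237, 0.1117]
tcp_rot: [0.759, 0.651, 0.0, 0.0]
wrist_force: [-0.4, -0.4, -0.3]
width: 0.0006
grip_force: 0.0
```

step_arm(steps="0 0 0.1 0 0 0;0 0 0.1 0 0 0;0 0 0.1 0 0 0;0 0 0 0 0 0;0 0 0 0 0 0")

```text
time: 4.25
tool_pos: [0.6063, 0.0238, 0.1086]
tcp_rot: [0.759, 0.651, 0.0, -0.0]
wrist_force: [0.2, -0.1, 0.4]
width: 0.0005
grip_force: 0.0
```

step_arm(steps="0 0 0.1 0 0 0;0 0 0.1 0 0 0;0 0 0 0 0 0;0 0 0 0 0 0;0 0 0 0 0 0")

```text
time: 4.75
tool_pos: [0.6065, 0.0237, 0.1069]
tcp_rot: [0.759, 0.651, 0.0, 0.0]
wrist_force: [-0.6, 0.1, 4.7]
width: 0.0005
grip_force: 2.0
```

step_arm(steps="0 0 0.1 0 0 0;0 0 0.1 0 0 0;0 0 0 0 0 0;0 0 0 0 0 0;0 0 0 0 0 0")

```text
time: 5.25
tool_pos: [0.6066, 0.0237, 0.1049]
tcp_rot: [0.759, 0.651, 0.0, 0.0]
wrist_force: [-1.2, 0.1, 6.0]
width: 0.0007
grip_force: 3.0
```

step_arm(steps="0 0 0.1 0 0 0;0 0 0.1 0 0 0;0 0 0 0 0 0;0 0 0 0 0 0;0 0 0 0 0 0")

```text
time: 5.75
tool_pos: [0.6067, 0.0237, 0.1032]
tcp_rot: [0.759, 0.651, 0.0, 0.0]
wrist_force: [-1.4, -0.1, 7.7]
width: 0.0004
grip_force: 3.8
```

step_arm(steps="0 0 0.1 0 0 0;0 0 0.1 0 0 0;0 0 0 0 0 0;0 0 0 0 0 0;0 0 0 0 0 0")

```text
time: 6.25
tool_pos: [0.6068, 0.0236, 0.1015]
tcp_rot: [0.759, 0.651, 0.001, 0.0]
wrist_force: [-2.0, -0.0, 9.2]
width: 0.0004
grip_force: 4.6
```

Run:
```python
from h import *
for i in range(8): arm.read_camera("wrist"); s=arm.get_state(); print(np.round(s["tool_pos"],4),np.round(s["wrist_force"],2))
```

```text
[0.6069 0.0236 0.1015] [-1.96 -0.54  9.97]
[0.6068 0.0236 0.1015] [-1.29 -0.3   8.59]
[0.6068 0.0236 0.1015] [-2.32 -0.62  9.14]
[0.6069 0.0236 0.1015] [-1.94  0.71 10.23]
[0.6069 0.0236 0.1015] [-1.58  0.15 10.07]
[0.6069 0.0236 0.1015] [-1.91  0.04  9.64]
[0.6069 0.0236 0.1015] [-1.69  0.31  8.86]
[0.6068 0.0236 0.1015] [-0.83 -0.32  9.21]
```

At about 10 N the leaf gives about 7 mm, so it needs about 4 mm less, which is about 0.87 rad clockwise. I lift off and go to the knob.

step_arm(steps="0 0 -1 0 0 0;0 0 -3 0 0 0;0 0 -4 0 0 0;-4 0 -2 0 0 0;-4 0 0 0 0 0")

```text
time: 7.15
tool_pos: [0.5958, -0.0551, 0.2034]
tcp_rot: [0.758, 0.652, 0.002, 0.002]
wrist_force: [1.7, -0.8, -1.2]
width: 0.0006
grip_force: 0.0
```

step_arm(steps="-4.2 0 0 0 0 0;0 0 0 0 0 -0.15;0 0 0 0 0 -0.15;0 0 0 0 0 -0.15;0 0 0 0 0 0", fingers=6)

```text
time: 7.65
tool_pos: [0.5871, -0.0969, 0.2]
tcp_rot: [0.595, 0.804, -0.0, -0.0]
wrist_force: [0.1, 0.3, -0.9]
width: 0.0382
grip_force: 0.0
```

Run:
```python
from h import *
go(.5857,-.0974,.122,-.16)
p,d,K,T=cam("wrist");cv2.imwrite("pics/w3.png",p[...,::-1])
```

```text
shift cm [-0.01 -0.14  7.8 ] turn 0.456 q7 0.568 tilt [-9.e-04  4.e-04 -1.e+00] F [ 0.08  0.26 -0.87] pos [ 0.5871 -0.0969  0.2   ] w 0.0382 t 7.65
```

View pics/w3.png

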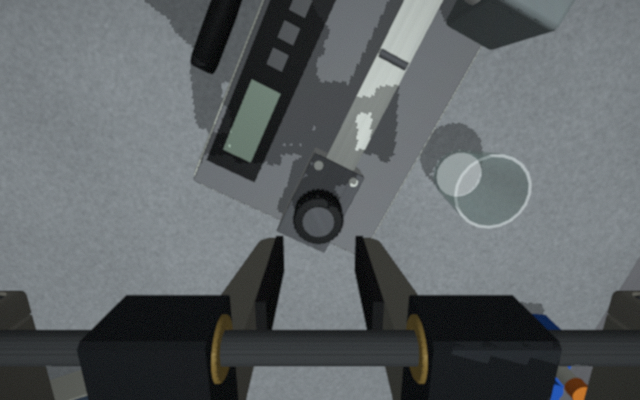

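The knob at (318,216) is centred between the fingers, which meet at column 320. I lower over it and grip.

step_arm(steps="0 -0.1 1 0 0 0;0 0 2 0 0 0;0 0 2 0 0 0;0 0 1.5 0 0 0;0 0 1.2 0 0 0")

```text
time: 8.2
tool_pos: [0.586, -0.097, 0.1219]
tcp_rot: [0.596, 0.803, -0.001, -0.001]
wrist_force: [0.4, -0.8, 0.8]
width: 0.0605
grip_force: 0.0
```

step_arm(steps="0 0 0 0 0 0;0 0 0 0 0 0;0 0 0 0 0 0;0 0 0 0 0 0;0 0 0 0 0 0", fingers=2, force=25)

```text
time: 8.7
tool_pos: [0.5865, -0.0975, 0.1244]
tcp_rot: [0.595, 0.804, 0.0, 0.0]
wrist_force: [-2.5, 0.1, 4.4]
width: 0.0345
grip_force: 25.0
```

Run:
```python
from h import *
go(.5857,-.0974,.122,-.16);print(arm.get_state()["grip_force"],arm.get_state()["ft_torque"])
```

```text
shift cm [ 0.04 -0.07  0.24] turn 0.456 q7 0.608 tilt [ 3.e-04 -1.e-04 -1.e+00] F [-2.53  0.06  4.35] pos [ 0.5865 -0.0975  0.1244] w 0.0345 t 8.7
25.000838041305542 [-0.21164164  0.73687911 -0.00614466]
```

step_arm(steps="0 0 0 0 0 0.1;0 0 0 0 0 0.1;0 0 0 0 0 0.1;0 0 0 0 0 0.1;0 0 0 0 0 0.1")

```text
time: 9.2
tool_pos: [0.5874, -0.0975, 0.1244]
tcp_rot: [0.777, 0.63, 0.001, 0.001]
wrist_force: [-0.2, -1.2, 1.6]
width: 0.0346
grip_force: 25.0
```

step_arm(steps="0 0 0 0 0 0.1;0 0 0 0 0 0.1;0 0 0 0 0 0.1;0 0 0 0 0 0.07;0 0 0 0 0 0")

```text
time: 9.7
tool_pos: [0.588, -0.0977, 0.1244]
tcp_rot: [0.878, 0.478, 0.001, 0.001]
wrist_force: [1.5, -2.9, 1.4]
width: 0.034
grip_force: 25.0
```

Run:
```python
from h import *
go(.5857,-.0974,.122,-.16);print(arm.get_state()["grip_force"],arm.get_state()["ft_torque"])
```

```text
shift cm [-0.1  -0.21  0.24] turn -0.415 q7 -0.138 tilt [ 0.0033 -0.0013 -1.    ] F [ 1.46 -2.89  1.37] pos [ 0.588  -0.0977  0.1244] w 0.034 t 9.7
25.00188857316971 [-0.48908685 -0.27593449  0.00671762]
```

The tool turned 0.87 rad without the grip opening. I release, lift and go back to test the press.

step_arm(steps="0 0 0 0 0 0;0 0 0 0 0 0;0 0 0 0 0 0;0 0 -2 0 0 0;0 0 -3 0 0 0", fingers=6)

```text
time: 10.2
tool_pos: [0.585, -0.0967, 0.1724]
tcp_rot: [0.878, 0.478, -0.002, -0.001]
wrist_force: [-0.5, 0.7, 0.8]
width: 0.0599
grip_force: 0.0
```

step_arm(steps="0 0 -3 0 0 0;0 0 0 0 0 -0.14;0 0 0 0 0 -0.14;0 0 0 0 0 -0.135;0 0 0 0 0 0", fingers=0)

```text
time: 10.7
tool_pos: [0.5864, -0.097, 0.2036]
tcp_rot: [0.761, 0.649, 0.0, -0.0]
wrist_force: [-0.7, -0.8, -1.0]
width: 0.0221
grip_force: 0.0
```

step_arm(steps="4 0 0 0 0 0;4 0 0 0 0 0;4 0 0 0 0 0;0 0 0 0 0 0;0 0 0 0 0 0")

```text
time: 11.2
tool_pos: [0.6054, 0.0224, 0.2032]
tcp_rot: [0.761, 0.649, -0.0, -0.0]
wrist_force: [-0.4, -0.8, -0.3]
width: 0.0003
grip_force: 0.0
```

Run:
```python
from h import *
go(.6058,.0238,.108,-.16)
```

```text
shift cm [0.15 0.02 9.52] turn 0.001 q7 -0.036 tilt [-7.e-04 -3.e-04 -1.e+00] F [-0.39 -0.8  -0.29] pos [0.6054 0.0224 0.2032] w 0.0003 t 11.2
```

step_arm(steps="0.15 0 3 0 0 0;0 0 3 0 0 0;0 0 2.2 0 0 0;0 0 0.8 0 0 0;0 0 0.3 0 0 0")

```text
time: 11.7
tool_pos: [0.6054, 0.0212, 0.1101]
tcp_rot: [0.762, 0.648, -0.001, -0.0]
wrist_force: [-0.6, 0.1, 0.5]
width: 0.0005
grip_force: 0.0
```

step_arm(steps="0 0 0 0 0 0;0 0 0.05 0 0 0;0 0 0.05 0 0 0;0 0 0 0 0 0;0 0 0 0 0 0")

```text
time: 12.2
tool_pos: [0.6061, 0.0229, 0.11]
tcp_rot: [0.761, 0.649, 0.0, 0.0]
wrist_force: [-0.1, -0.2, -0.0]
width: 0.0005
grip_force: 0.0
```

step_arm(steps="0 0 0.05 0 0 0;0 0 0.05 0 0 0;0 0 0 0 0 0;0 0 0 0 0 0;0 0 0 0 0 0")

```text
time: 12.7
tool_pos: [0.6059, 0.0229, 0.1086]
tcp_rot: [0.761, 0.649, 0.0, -0.0]
wrist_force: [-0.2, 0.6, 1.0]
width: 0.0005
grip_force: 0.3
```

step_arm(steps="0 0 0.05 0 0 0;0 0 0.05 0 0 0;0 0 0 0 0 0;0 0 0 0 0 0;0 0 0 0 0 0")

```text
time: 13.2
tool_pos: [0.6064, 0.0228, 0.1084]
tcp_rot: [0.761, 0.649, 0.001, 0.0]
wrist_force: [-1.3, 0.2, 4.7]
width: 0.0006
grip_force: 2.7
```

Contact shows clearly at a reading of z = 0.1086, so that is the zero for the give.

step_arm(steps="0 0 0.05 0 0 0;0 0 0.05 0 0 0;0 0 0 0 0 0;0 0 0 0 0 0;0 0 0 0 0 0")

```text
time: 13.7
tool_pos: [0.6064, 0.0229, 0.1076]
tcp_rot: [0.761, 0.649, 0.001, 0.0]
wrist_force: [-1.8, 0.7, 6.8]
width: 0.0003
grip_force: 3.4
```

step_arm(steps="0 0 0.05 0 0 0;0 0 0.05 0 0 0;0 0 0 0 0 0;0 0 0 0 0 0;0 0 0 0 0 0")

```text
time: 14.2
tool_pos: [0.6065, 0.0229, 0.1068]
tcp_rot: [0.761, 0.649, 0.001, 0.0]
wrist_force: [-2.3, 0.1, 8.0]
width: 0.0007
grip_force: 4.0
```

step_arm(steps="0 0 0.05 0 0 0;0 0 0.05 0 0 0;0 0 0 0 0 0;0 0 0 0 0 0;0 0 0 0 0 0")

```text
time: 14.7
tool_pos: [0.6066, 0.0228, 0.1059]
tcp_rot: [0.761, 0.649, 0.001, 0.0]
wrist_force: [-2.1, 0.0, 8.4]
width: 0.0005
grip_force: 4.4
```

```bash
cat > avg.py <<'E'
from h import *
r=[]
for i in range(8): arm.read_camera("top"); s=arm.get_state(); r.append([*s["tool_pos"],*s["wrist_force"]])
print(np.round(np.mean(r,0),4), np.round(np.std(r,0)[-1],2), s["time"])
E
python3 avg.py
```

```text
[ 0.6066  0.0228  0.106  -1.9736  0.0566  8.8748] 0.28 15.1
```

At the present setting the extrapolated give is between 3.1 and 3.7 mm, depending on the exact rest height. I back off in small steps to find the knee precisely.

step_arm(steps="0 0 -0.1 0 0 0;0 0 -0.08 0 0 0;0 0 0 0 0 0;0 0 0 0 0 0;0 0 0 0 0 0")

```text
time: 15.6
tool_pos: [0.6065, 0.0228, 0.1075]
tcp_rot: [0.761, 0.649, 0.001, 0.0]
wrist_force: [-1.8, 0.0, 7.7]
width: 0.0005
grip_force: 3.6
```

```bash
python3 avg.py
```

```text
[ 0.6065  0.0228  0.1075 -1.577   0.1399  7.2042] 0.38 16.0
```

step_arm(steps="0 0 -0.05 0 0 0;0 0 0 0 0 0;0 0 0 0 0 0;0 0 0 0 0 0")

```text
time: 16.4
tool_pos: [0.6064, 0.0228, 0.1079]
tcp_rot: [0.761, 0.649, 0.001, 0.0]
wrist_force: [-1.1, 0.3, 6.1]
width: 0.0004
grip_force: 3.3
```

```bash
python3 avg.py
```

```text
[ 0.6065  0.0228  0.1079 -1.2401  0.1321  6.8099] 0.36 16.8
```

step_arm(steps="0 0 -0.05 0 0 0;0 0 0 0 0 0;0 0 0 0 0 0;0 0 0 0 0 0")

```text
time: 17.2
tool_pos: [0.6064, 0.0228, 0.1083]
tcp_rot: [0.761, 0.649, 0.001, 0.0]
wrist_force: [0.0, 0.8, 5.6]
width: 0.0005
grip_force: 3.1
```

```bash
python3 avg.py
```

```text
[ 0.6064  0.0228  0.1083 -1.2739 -0.2262  6.2995] 0.42 17.6
```

step_arm(steps="0 0 -0.05 0 0 0;0 0 0 0 0 0;0 0 0 0 0 0;0 0 0 0 0 0")

```text
time: 18.0
tool_pos: [0.6062, 0.0228, 0.1083]
tcp_rot: [0.761, 0.649, 0.0, 0.0]
wrist_force: [0.3, -0.0, 5.1]
width: 0.0004
grip_force: 2.8
```

```bash
python3 avg.py
```

```text
[ 0.6063  0.0228  0.1083 -0.6434  0.3578  5.8037] 0.33 18.4
```

The knee is at 0.1084 with about 6.2 N preload, so the give at 10 N is about 3.45 mm. I turn the knob about 0.1 rad more.

step_arm(steps="0 0 -1 0 0 0;0 0 -3 0 0 0;0 0 -4 0 0 0;-4 0 -1.2 0 0 0;-4 0 0 0 0 0")

```text
time: 18.9
tool_pos: [0.5945, -0.056, 0.2026]
tcp_rot: [0.76, 0.65, 0.002, 0.001]
wrist_force: [0.5, -0.5, -0.1]
width: 0.0001
grip_force: 0.0
```

step_arm(steps="-4.2 0 0 0 0 0;0 0 0 0 0 0;0 0 0 0 0 0;0 0 0 0 0 0;0 0 0 0 0 0", fingers=6)

```text
time: 19.4
tool_pos: [0.5867, -0.0958, 0.1996]
tcp_rot: [0.76, 0.65, -0.0, -0.0]
wrist_force: [1.1, 0.6, 0.3]
width: 0.0385
grip_force: 0.0
```

Run:
```python
from h import *
go(.5862,-.0972,.122,-.16)
```

```text
shift cm [-0.15 -0.03  7.76] turn 0.004 q7 0.176 tilt [-5.e-04  6.e-04 -1.e+00] F [1.15 0.6  0.3 ] pos [ 0.5867 -0.0958  0.1996] w 0.0385 t 19.4
```

step_arm(steps="-0.15 0 1 0 0 0;0 0 2 0 0 0;0 0 2 0 0 0;0 0 1.5 0 0 0;0 0 1.2 0 0 0")

```text
time: 19.9
tool_pos: [0.5858, -0.0986, 0.1212]
tcp_rot: [0.761, 0.649, -0.001, -0.0]
wrist_force: [-0.5, -0.0, -0.2]
width: 0.06
grip_force: 0.0
```

step_arm(steps="0 0 0 0 0 0;0 0 0 0 0 0;0 0 0 0 0 0;0 0 0 0 0 0;0 0 0 0 0 0", fingers=2, force=25)

```text
time: 20.4
tool_pos: [0.587, -0.0993, 0.1238]
tcp_rot: [0.761, 0.649, 0.001, 0.001]
wrist_force: [-0.7, -0.5, 1.9]
width: 0.0347
grip_force: 25.0
```

step_arm(steps="0 0 0 0 0 0.05;0 0 0 0 0 0.05;0 0 0 0 0 0;0 0 0 0 0 0;0 0 0 0 0 0")

```text
time: 20.9
tool_pos: [0.587, -0.0993, 0.1237]
tcp_rot: [0.792, 0.61, 0.001, 0.001]
wrist_force: [1.1, 0.7, 6.0]
width: 0.0343
grip_force: 25.0
```

Run:
```python
from h import *
go(.5862,-.0972,.122,-.16);print(arm.get_state()["grip_force"],arm.get_state()["ft_torque"])
```

```text
shift cm [ 0.18 -0.13  0.17] turn -0.098 q7 0.147 tilt [ 1.8e-03 -1.0e-04 -1.0e+00] F [1.07 0.69 5.99] pos [ 0.587  -0.0993  0.1237] w 0.0343 t 20.9
25.002069175243378 [-0.09059232 -0.00248384 -0.05354113]
```

step_arm(steps="0 0 0 0 0 0;0 0 0 0 0 0;0 0 0 0 0 0;0 0 -2 0 0 0;0 0 -3 0 0 0", fingers=6)

```text
time: 21.4
tool_pos: [0.5845, -0.0988, 0.1714]
tcp_rot: [0.792, 0.61, -0.002, -0.002]
wrist_force: [-0.4, 0.3, 0.7]
width: 0.0597
grip_force: 0.0
```

step_arm(steps="0 0 -3 0 0 0;0 0 0 0 0 -0.1;4 0 0 0 0 0;4 0 0 0 0 0;4 0 0 0 0 0", fingers=0)

```text
time: 21.9
tool_pos: [0.6051, 0.0205, 0.2027]
tcp_rot: [0.761, 0.648, -0.0, -0.0]
wrist_force: [0.8, -0.8, 0.1]
width: 0.0221
grip_force: 0.0
```

step_arm(steps="0 0 0 0 0 0;0 0 0 0 0 0;0 0 0 0 0 0;0 0 0 0 0 0")

```text
time: 22.3
tool_pos: [0.6051, 0.0175, 0.2029]
tcp_rot: [0.762, 0.648, -0.0, 0.0]
wrist_force: [0.3, -0.6, -0.6]
width: 0.0002
grip_force: 0.0
```

Run:
```python
from h import *
go(.606,.0236,.110,-.16)
```

```text
shift cm [ 0.62 -0.01  9.29] turn -0.002 q7 -0.026 tilt [-1.e-04 -6.e-04 -1.e+00] F [ 0.32 -0.58 -0.61] pos [0.6051 0.0175 0.2029] w 0.0002 t 22.3
```

step_arm(steps="0.6 0 3 0 0 0;0 0 3 0 0 0;0 0 2.3 0 0 0;0 0 0.8 0 0 0;0 0 0.2 0 0 0")

```text
time: 22.8
tool_pos: [0.6059, 0.0242, 0.1093]
tcp_rot: [0.762, 0.648, -0.001, -0.0]
wrist_force: [0.1, -0.0, 1.1]
width: 0.0004
grip_force: 0.0
```

step_arm(steps="0 0 0 0 0 0;0 0 0.05 0 0 0;0 0 0.05 0 0 0;0 0 0 0 0 0;0 0 0 0 0 0")

```text
time: 23.3
tool_pos: [0.6064, 0.0254, 0.1093]
tcp_rot: [0.761, 0.649, 0.0, 0.0]
wrist_force: [-1.0, -0.5, 0.6]
width: 0.0002
grip_force: 0.0
```

step_arm(steps="0 0 0.05 0 0 0;0 0 0.05 0 0 0;0 0 0 0 0 0;0 0 0 0 0 0;0 0 0 0 0 0")

```text
time: 23.8
tool_pos: [0.6065, 0.0254, 0.1083]
tcp_rot: [0.761, 0.649, 0.0, 0.0]
wrist_force: [-0.7, 0.4, 6.0]
width: 0.0003
grip_force: 2.7
```

step_arm(steps="0 0 0.05 0 0 0;0 0 0.05 0 0 0;0 0 0 0 0 0;0 0 0 0 0 0;0 0 0 0 0 0")

```text
time: 24.3
tool_pos: [0.6068, 0.0254, 0.1077]
tcp_rot: [0.761, 0.649, 0.001, 0.0]
wrist_force: [-0.8, -0.3, 7.1]
width: 0.0005
grip_force: 3.6
```

step_arm(steps="0 0 0.05 0 0 0;0 0 0.05 0 0 0;0 0 0 0 0 0;0 0 0 0 0 0;0 0 0 0 0 0")

```text
time: 24.8
tool_pos: [0.6069, 0.0253, 0.1069]
tcp_rot: [0.761, 0.649, 0.001, 0.0]
wrist_force: [-1.9, 0.2, 8.1]
width: 0.0004
grip_force: 4.1
```

step_arm(steps="0 0 0.05 0 0 0;0 0 0.05 0 0 0;0 0 0 0 0 0;0 0 0 0 0 0;0 0 0 0 0 0")

```text
time: 25.3
tool_pos: [0.6069, 0.0253, 0.106]
tcp_rot: [0.761, 0.649, 0.001, 0.0]
wrist_force: [-1.6, 0.5, 8.6]
width: 0.0001
grip_force: 4.6
```

```bash
python3 avg.py
```

```text
[ 0.6069  0.0254  0.106  -1.9751  0.5069  9.0743] 0.33 25.7
```

step_arm(steps="0 0 0.05 0 0 0;0 0 0.03 0 0 0;0 0 0 0 0 0;0 0 0 0 0 0;0 0 0 0 0 0")

```text
time: 26.2
tool_pos: [0.607, 0.0254, 0.1054]
tcp_rot: [0.761, 0.649, 0.001, 0.0]
wrist_force: [-2.0, 0.4, 9.7]
width: 0.0004
grip_force: 4.9
```

```bash
python3 avg.py
```

```text
[ 0.607   0.0253  0.1054 -2.3122  0.1846  9.6127] 0.33 26.6
```

At 10 N the give is now about 3.4 mm, so the last small turn was only partly transmitted. I make one more small turn, then the proving press.

step_arm(steps="0 0 -1 0 0 0;0 0 -3 0 0 0;0 0 -4 0 0 0;-4 0 -1.5 0 0 0;-4 0 0 0 0 0")

```text
time: 27.1
tool_pos: [0.5953, -0.0535, 0.2018]
tcp_rot: [0.76, 0.65, 0.002, 0.002]
wrist_force: [-0.0, 0.2, 0.4]
width: 0.0006
grip_force: 0.0
```

step_arm(steps="-4.3 0 0 0 0 0;0 0 0 0 0 0;0 0 0 0 0 0;0 0 0 0 0 0;0 0 0 0 0 0", fingers=6)

```text
time: 27.6
tool_pos: [0.587, -0.0943, 0.1987]
tcp_rot: [0.76, 0.65, 0.0, -0.0]
wrist_force: [-0.9, -0.3, -0.5]
width: 0.0384
grip_force: 0.0
```

Run:
```python
from h import *
go(.5862,-.0972,.122,-.16)
```

```text
shift cm [-0.31 -0.03  7.67] turn 0.004 q7 0.178 tilt [-5.e-04  6.e-04 -1.e+00] F [-0.89 -0.32 -0.49] pos [ 0.587  -0.0943  0.1987] w 0.0384 t 27.6
```

step_arm(steps="-0.25 0 1 0 0 0;0 0 2 0 0 0;0 0 2 0 0 0;0 0 1.5 0 0 0;0 0 1.1 0 0 0")

```text
time: 28.1
tool_pos: [0.5858, -0.0981, 0.1214]
tcp_rot: [0.761, 0.649, -0.001, -0.001]
wrist_force: [-1.1, -0.3, 0.9]
width: 0.0598
grip_force: 0.0
```

step_arm(steps="0 0 0 0 0 0;0 0 0 0 0 0;0 0 0 0 0 0;0 0 0 0 0 0;0 0 0 0 0 0", fingers=2, force=30)

```text
time: 28.6
tool_pos: [0.5871, -0.0988, 0.124]
tcp_rot: [0.761, 0.649, 0.001, 0.001]
wrist_force: [1.2, -0.3, 1.9]
width: 0.0345
grip_force: 30.0
```

step_arm(steps="0 0 0 0 0 0.06;0 0 0 0 0 0.05;0 0 0 0 0 0;0 0 0 0 0 0;0 0 0 0 0 0")

```text
time: 29.1
tool_pos: [0.5872, -0.0988, 0.1239]
tcp_rot: [0.795, 0.606, 0.001, 0.001]
wrist_force: [0.2, -0.5, 5.7]
width: 0.034
grip_force: 30.0
```

step_arm(steps="0 0 0 0 0 0;0 0 0 0 0 0;0 0 0 0 0 0;0 0 -2 0 0 0;0 0 -3 0 0 0", fingers=6)

```text
time: 29.6
tool_pos: [0.5846, -0.0983, 0.1716]
tcp_rot: [0.796, 0.606, -0.002, -0.002]
wrist_force: [0.4, 0.7, -0.1]
width: 0.06
grip_force: 0.0
```

step_arm(steps="0 0 -3 0 0 0;0 0 0 0 0 -0.11;4 0 0 0 0 0;4 0 0 0 0 0;4 0 0 0 0 0", fingers=0)

```text
time: 30.1
tool_pos: [0.6051, 0.0209, 0.2029]
tcp_rot: [0.761, 0.648, -0.0, -0.0]
wrist_force: [-0.4, 0.3, 0.4]
width: 0.0221
grip_force: 0.0
```

step_arm(steps="0 0 0 0 0 0;0 0 0 0 0 0;0 0 0 0 0 0;0 0 0 0 0 0")

```text
time: 30.5
tool_pos: [0.6052, 0.018, 0.2031]
tcp_rot: [0.762, 0.648, -0.0, 0.0]
wrist_force: [0.4, -0.5, -0.2]
width: 0.0006
grip_force: 0.0
```

Run:
```python
from h import *
go(.606,.0236,.110,-.16)
```

```text
shift cm [ 0.57 -0.01  9.31] turn -0.002 q7 -0.024 tilt [-1.e-04 -6.e-04 -1.e+00] F [ 0.35 -0.54 -0.22] pos [0.6052 0.018  0.2031] w 0.0006 t 30.5
```

step_arm(steps="0.4 0 3 0 0 0;0 0 3 0 0 0;0 0 2.3 0 0 0;0 0 0.8 0 0 0;0 0 0.2 0 0 0")

```text
time: 31.0
tool_pos: [0.6056, 0.0227, 0.1095]
tcp_rot: [0.762, 0.648, -0.001, -0.0]
wrist_force: [0.6, -0.3, 0.2]
width: 0.0005
grip_force: 0.0
```

step_arm(steps="0 0 0 0 0 0;0 0 0.03 0 0 0;0 0 0.03 0 0 0;0 0 0 0 0 0;0 0 0 0 0 0")

```text
time: 31.5
tool_pos: [0.6062, 0.0239, 0.11]
tcp_rot: [0.761, 0.649, 0.0, 0.0]
wrist_force: [0.6, -0.2, 0.1]
width: 0.0005
grip_force: 0.0
```

step_arm(steps="0 0 0.03 0 0 0;0 0 0 0 0 0;0 0 0 0 0 0")

```text
time: 31.8
tool_pos: [0.606, 0.0239, 0.1092]
tcp_rot: [0.761, 0.649, 0.0, -0.0]
wrist_force: [-0.5, 0.3, -0.6]
width: 0.0003
grip_force: 0.0
```

step_arm(steps="0 0 0.03 0 0 0;0 0 0 0 0 0;0 0 0 0 0 0")

```text
time: 32.1
tool_pos: [0.606, 0.0238, 0.1088]
tcp_rot: [0.761, 0.649, -0.0, -0.0]
wrist_force: [-0.5, -0.4, -1.2]
width: 0.0007
grip_force: 0.0
```

step_arm(steps="0 0 0.03 0 0 0;0 0 0 0 0 0;0 0 0 0 0 0")

```text
time: 32.4
tool_pos: [0.606, 0.0238, 0.1086]
tcp_rot: [0.761, 0.649, 0.0, 0.0]
wrist_force: [0.3, 0.5, 0.1]
width: 0.0002
grip_force: 0.2
```

step_arm(steps="0 0 0.05 0 0 0;0 0 0.05 0 0 0;0 0 0.05 0 0 0;0 0 0 0 0 0;0 0 0 0 0 0")

```text
time: 32.9
tool_pos: [0.6066, 0.0238, 0.1082]
tcp_rot: [0.761, 0.649, 0.001, 0.0]
wrist_force: [-1.3, -0.7, 7.5]
width: 0.0003
grip_force: 3.6
```

```bash
python3 avg.py
```

```text
[ 0.6066  0.0237  0.1082 -1.4687 -0.166   6.7409] 0.49 33.3
```

step_arm(steps="0 0 0.1 0 0 0;0 0 0.1 0 0 0;0 0 0 0 0 0;0 0 0 0 0 0")

```text
time: 33.7
tool_pos: [0.6068, 0.0237, 0.1065]
tcp_rot: [0.761, 0.649, 0.001, 0.0]
wrist_force: [-1.2, -0.0, 9.5]
width: 0.0006
grip_force: 4.6
```

```bash
python3 avg.py
```

```text
[ 0.6068  0.0238  0.1065 -2.2473  0.0287  9.362 ] 0.67 34.1
```

step_arm(steps="0 0 0.08 0 0 0;0 0 0.08 0 0 0;0 0 0 0 0 0;0 0 0 0 0 0")

```text
time: 34.5
tool_pos: [0.6069, 0.0238, 0.1051]
tcp_rot: [0.761, 0.649, 0.001, 0.0]
wrist_force: [-3.0, 0.2, 10.6]
width: 0.0006
grip_force: 5.2
```

```bash
python3 avg.py
```

```text
[ 0.6069  0.0237  0.1051 -2.0618  0.2479 10.4149] 0.38 34.9
```

At 10 N the reading is about z = 0.1056, against a touch height of 0.1086, so the give is 3.0 mm. I trim to 10 N and hold.

step_arm(steps="0 0 -0.05 0 0 0;0 0 0 0 0 0;0 0 0 0 0 0;0 0 0 0 0 0;0 0 0 0 0 0")

```text
time: 35.4
tool_pos: [0.6069, 0.0237, 0.1056]
tcp_rot: [0.761, 0.649, 0.001, 0.0]
wrist_force: [-2.6, 0.9, 9.7]
width: 0.0005
grip_force: 5.1
```

```bash
python3 avg.py; python3 avg.py; python3 avg.py
```

```text
[ 0.6069  0.0238  0.1056 -2.2015  0.0713 10.1588] 0.34 35.8
[ 0.6069  0.0237  0.1056 -2.378   0.0621 10.2535] 0.41 36.2
[ 0.6069  0.0238  0.1056 -2.2183 -0.0103 10.0122] 0.16 36.6
```

step_arm(steps="0 0 0 0 0 0;0 0 0 0 0 0;0 0 0 0 0 0;0 0 0 0 0 0;0 0 0 0 0 0")

```text
time: 37.1
tool_pos: [0.6069, 0.0237, 0.1056]
tcp_rot: [0.761, 0.649, 0.001, 0.0]
wrist_force: [-3.4, 0.6, 10.2]
width: 0.0004
grip_force: 5.1
```

step_arm(steps="0 0 0 0 0 0;0 0 0 0 0 0;0 0 0 0 0 0;0 0 0 0 0 0;0 0 0 0 0 0")

```text
time: 37.6
tool_pos: [0.6068, 0.0238, 0.1056]
tcp_rot: [0.761, 0.649, 0.001, 0.0]
wrist_force: [-2.5, 0.5, 10.6]
width: 0.0006
grip_force: 5.1
```

The press held steady at 10.1 N with a give of 2.9–3.0 mm. I lift off and stand clear.

step_arm(steps="0 0 -0.3 0 0 0;0 0 -0.7 0 0 0;0 0 -3 0 0 0;0 0 -4 0 0 0;0 0 -4 0 0 0")

```text
time: 38.1
tool_pos: [0.6054, 0.0237, 0.2249]
tcp_rot: [0.761, 0.649, -0.001, -0.0]
wrist_force: [-0.4, 0.2, -0.3]
width: 0.0006
grip_force: 0.0
```

step_arm(steps="0 0 -4 0 0 0;0 0 -2 0 0 0;0 0 0 0 0 0;0 0 0 0 0 0;0 0 0 0 0 0")

```text
time: 38.6
tool_pos: [0.605, 0.024, 0.2823]
tcp_rot: [0.761, 0.649, -0.001, -0.001]
wrist_force: [-0.2, 0.1, -0.2]
width: 0.0004
grip_force: 0.0
```

Run:
```python
from h import *
go(.606,.0236,.28,-.16); arm.get_state(); print(arm.finish_job())
```

```text
shift cm [-0.02  0.1   0.23] turn 0.001 q7 -0.07 tilt [-2.8e-03 -3.0e-04 -1.0e+00] F [-0.15  0.06 -0.21] pos [0.605  0.024  0.2823] w 0.0004 t 38.6
the job is handed in; nothing more can be done
None
```

I turned the tension knob clockwise by about 1.1 rad in all; a steady press of about 10.1 N at the rib then gave about 3.0 mm, the leaf was released with the arm standing clear, and the job was handed in at 38.6 s.

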